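# Mount sprung tweezers on the soldering stand and hold them squeezed to the gauge bars

## Robot

A 7-joint arm with a two-finger parallel gripper is mounted at the origin on the work surface. World frame = base frame: x ahead of the robot, y to its left, z up, the work surface at z = 0. Lengths are in m, angles in rad, forces in N, time in s.
With the tool pointing down it reaches from about 0.4 to 0.9 m from the base axis. Payload 5.6 kg.
Tool frame: the origin (TCP) lies midway between the tips of the shut fingers; the grasp point (between the pads) lies 19 mm behind it; x points along the fingers, z is the direction in which the jaws open and shut, and the axes are right-handed (so a half turn about x gives the same grasp; the last joint's range is limited). The gripper opens to 92 mm and grips with 3 to 60 N. Pads are 20 mm wide; open, the fingers measure 128 mm over their backs; the gripper's body (75 mm by 189 mm) begins 69 mm behind the grasp point.
Start: joints at [1.175, 0.468, -0.012, 1.603, 0.006, 1.071, -0.056], TCP at [0.225, -0.61, 0.215] pointing down, gripper open.
Joint ranges: [-2.53, 2.53], [-0.31, 2.02], [-1.57, 1.55], [0.28, 2.44], [-1.29, 4.43], [0.15, 1.84], [-2.92, 2.92]. Speed limits (rad/s): [2.57, 2.57, 3.14, 3.14, 3.14, 3.14, 3.14].

## Interface

Orientations are given as a unit quaternion [w, x, y, z].
In Python, from cell import arm, cams, nets gives the robot as it stands. The module is installed in compiled form; this text tells all that it offers.
- The arm moves only by the tool drive_tool, never from a script. Its argument "increments" is a list of rows, each a list of 2 entries, a list of its own where there are three numbers: the shift along the tool's x, y, z in m, then the turn about the tool's x in degrees. In form: [[[tx, ty, tz], turn], ...]. A call has 1 to 20 rows; each row is the pose to reach, as a shift and turn from the pose commanded when the call began, along the tool's axes at that moment; what a row does not reach only later rows make up. A row lasts 1/12 s, in which the tool goes at most 41.7 mm and 7.16 degrees, less where a joint would pass 70% of its speed; a pose out of reach is approached as far as the arm can. A call with a gripper value outside its range is refused whole. "claw" is the finger opening in m, from 0 to 0.0919, set as the call begins (left out, the last holds). The fingers move at their own pace and stop on an object; "squeeze" is the grip in N (left out, the last holds). Time passes only in rows, so rows that repeat a pose let the fingers close. It gives the time, the measured TCP pose, the force and the opening at its end, in the units of the state.
- arm.observe(): the state, without advancing time (a new reading comes with each control period).
- cams.snapshot(name): name is "side" or "top"; returns the picture (400x640x3 uint8, red, green, blue); there is no depth.
- cams.camera_info(name): a dict with "fovy" (degrees; the focal length in pixels is half the picture's height over the tangent of half this angle, whatever the lens; pixels are square), "cx", "cy" (the principal point, pixels), "D" ([k1, k2, p1, p2, k3] as OpenCV has them; the pictures are not rectified), "R" (3x3) and "t" (3): a world point X has camera coordinates R X + t. Camera axes: x right, y down, z forward; pixel columns grow to the right and rows downward; lengths in m; the calibration is good to about 2 mm. A picture is of the moment at which its call begins. camera_info takes no time and is no camera call.
- arm.sign_off(): hands the job in, once; it reports no verdict.
Trained networks look in the newest picture that a camera, given by its name, has taken for a name from the list of things; names that differ only in an ending like _2 or _b are one class to them, and where a whole thing is asked for, a point or a joint stands for the part that bears it (a point fixed in the world has none). Each returns a list of dicts, best first, with "conf" (0 to 1); they miss things now and then, are a little off and sometimes report something else, mostly with a low value. They report only what shows in the picture. A call takes as long as a camera call. They do not tell look-alikes from the thing itself.
- nets.look_for(camera, target): "point" ([column, row] in pixels, amid what is visible of it).
The state is a dict: "t": time; "joint_pos": joint angles; "qvel": joint speeds; "joint_efforts": joint torques, N m; "tcp_pos": TCP position; "ee_rot": TCP orientation; "wrist_force": force on the tool from outside, world axes, zero at the start; "torque": the same for the moment, N m; "grip_width": opening from 0.0 (shut) to 1.0 (fully open).
Only numpy, scipy, OpenCV 4.12 (cv2) and the standard library are available. Lean on these libraries where they do the work, as an engineer would, in place of code of your own. Each camera call takes 0.05 s, during which the arm holds its last target.

## Task

Fit the loose sprung tweezers on the soldering stand: lower the square hole of their heel block fully home over the square post with the two tips over the gauge block, and let go of them. Then squeeze the two blades towards each other until each tip stands right above its own dark bar on the gauge block (a tip gap of 18 mm), and finish while still holding them steady at that gap, without letting go. Never let the tips close up on each other, and leave the other things on the bench where they are.

Things in the scene. Friction and masses are not known exactly. Their poses are not given: they have to be found in the camera images.
- tweezers: Steel sprung tweezers lying flat, 200 g, 158 mm long. Heel block 36 x 36 mm, 26 mm tall, with a 19.6 mm square hole right through from top to bottom. Origin: centre of the heel's underside, on the hole's axis; z up, x from heel to tips, y to the left. Two spring blades, 7 to 19 mm above the underside, leave the heel's front at x = 18 mm and spread to the tips at x = 140 mm.
- blade_left (a joint): Turn of the left (+y) blade about an upright hinge at x = 14, y = 10 mm in the tweezers' frame: 0 at rest (open), growing as it is squeezed inward, about 0.105 rad at the 18 mm tip gap, 0.168 at its stop. Its spring opens it again when let go.
- blade_right (a joint): The same for the right (-y) blade, hinge at x = 14, y = -10 mm.
- rib_left (a point): Middle of the left blade's rib, where to squeeze: an upright round rib 12 mm across, 5 to 21 mm above the tweezers' underside; at rest at x = 90, y = 22.5 mm in their frame. Width over both ribs: 57 mm at rest, 41 mm at the 18 mm tip gap; 1 mm less width is 1.7 mm less gap. The spring pushes back on each rib with 1.6 N at first, 5 N at that gap; a grip that is not stopped by position shuts it.
- rib_right (a point): The same on the right blade, at rest at x = 90, y = -22.5 mm.
- tip_left (a point): Inner face of the left blade's tip, 13 mm above the tweezers' underside; at rest at x = 140, y = 22 mm in the tweezers' frame.
- tip_right (a point): Inner face of the right blade's tip; at rest at x = 140, y = -22 mm. The tip gap is the distance between the two tip points: 44 mm at rest.
- bore_mouth (a point): Centre of the square hole's lower mouth: the tweezers' origin. The solid heel block around it can be gripped firmly for carrying; the blades give way.
- stand: Steel soldering stand fixed to the bench. Origin: on the bench under the post's axis; z up, x from post to gauge block, y to the left. Base plate 8 mm thick, x = -30 to 165 mm, 56 mm wide. At x = 0 a 36 x 36 mm pedestal, top 45 mm up, bears the square post. Aluminium gauge block: x = 122 to 165 mm, 52 mm wide, top 45 mm up, two dark bars inlaid on it; tips of seated tweezers pass 10 mm above it.
- seat (a point): Centre of the pedestal's top, on the post's axis, 45 mm above the bench; axes as the stand's. Tweezers that are fully home rest here, their x along the stand's x.
- post_top (a point): Top of the square post, 81 mm above the bench. The post is 18 mm wide, sides along the stand's x and y; its last 10 mm taper to 10 mm wide.
- bar_left (a point): On the centre line of the left dark bar (6 mm wide, 41 mm long along the stand's x), at x = 140, y = 9 mm in the stand's frame, 46 mm above the bench.
- bar_right (a point): The same on the right dark bar, at x = 140, y = -9 mm.
- spool: Bystander, loose, origin in the middle of its underside: aluminium solder spool, 44 mm across, 36 mm tall, standing.
- tape: Bystander, loose, origin in the middle of its underside: roll of black tape lying flat, 76 mm across, 20 mm tall.
- meter: Bystander, loose, origin in the middle of its underside: black hand multimeter lying on its back, 150 x 76 x 45 mm.
- motor: Bystander, loose, origin near its middle: small yellow gear motor, 90 x 30 x 30 mm.
- driver: Bystander, loose, origin near its middle: screwdriver with a black handle, 170 mm long, lying.
- flux: Bystander, loose, origin in the middle of its underside: small white bottle with black cap, 40 mm across, 70 mm tall.
There are look-alikes about, which are no part of the job. Leave any blue or green look-alike of the tweezers alone.

How it is judged:
By the outcome, as a careful person would: the job done as asked, in the order asked, and still so for the second after the job is handed in, while the arm keeps its last pose, push and grip.
It also fails if it takes over 45 s, if anything falls off the work surface, if the arm or the gripper's body presses on something with over 40 N, if the wrist force passes 120 N, or if a joint passes its speed limit or range.

## Working session

There is one attempt and no reset: what is moved stays moved. The work goes in short steps, Python scripts to look and compute and a tool call to move; the robot and the scene stay as the last step left them, time stands still between calls to the robot, and variables do not carry over. Pictures are saved under pics/ and viewed, and the job is handed in when it is done.

Besides the shell and the picture viewer there is one more tool, called after "Call:" in YAML: its name, and indented under it one key for each argument. drive_tool: Moves the arm, as the interface text tells. Its arguments: {"type":"object","properties":{"increments":{"type":"array"},"claw":{"type":"number"},"squeeze":{"type":"number"}},"required":["increments"]}

```bash
mkdir -p pics
python3 - <<'E'
from cell import arm,cams,nets
import cv2
s=arm.observe();print(s)
for n in("side","top"):
    cv2.imwrite(f"pics/{n}0.png",cams.snapshot(n)[:,:,::-1]);print(n,cams.camera_info(n))
print(arm.observe()['t'])
E
```

```text
{'t': 0.0, 'joint_pos': array([ 1.17497727,  0.4684042 , -0.01160937,  1.60363019,  0.00602857,
        1.07139071, -0.05631971]), 'qvel': array([ 0.0015041 , -0.00011822, -0.00217718,  0.00032921,  0.00102631,
        0.00074626, -0.00042745]), 'joint_efforts': array([ 1.92886582e-04, -5.20569742e+01, -1.25913692e-02, -2.43745100e+01,
       -5.66552498e-02,  1.72506255e-02,  1.57067957e-04]), 'tcp_pos': array([ 0.22432981, -0.6094339 ,  0.21362011]), 'ee_rot': array([ 0.57942535,  0.40483037,  0.58052437, -0.40419066]), 'wrist_force': array([1.79493781, 0.02471854, 0.28042396]), 'torque': array([-0.01781432, -0.0153807 , -0.01975569]), 'grip_width': 0.9991977304284674}
side {'fovy': 53.66714568899397, 'cx': 320.6370470269677, 'cy': 203.8330313576342, 'D': array([0.01733851, 0.        , 0.        , 0.        , 0.        ]), 'R': array([[-0.93241115, -0.36107012,  0.01542129],
       [-0.26493951,  0.6539003 , -0.70867584],
       [ 0.24579768, -0.66486297, -0.70536567]]), 't': array([0.47848226, 0.17880388, 1.02781777])}
top {'fovy': 56.977621503238915, 'cx': 321.0943599809933, 'cy': 206.83321815513537, 'D': array([-0.04897594,  0.        ,  0.        ,  0.        ,  0.        ]), 'R': array([[-5.80978142e-04, -9.99911361e-01,  1.33016078e-02],
       [-9.89652866e-01, -1.33361596e-03, -1.43476222e-01],
       [ 1.43481243e-01, -1.32473308e-02, -9.89564369e-01]]), 't': array([-0.00717693,  0.5238498 ,  0.98996862])}
0.1
```

View pics/side0.png

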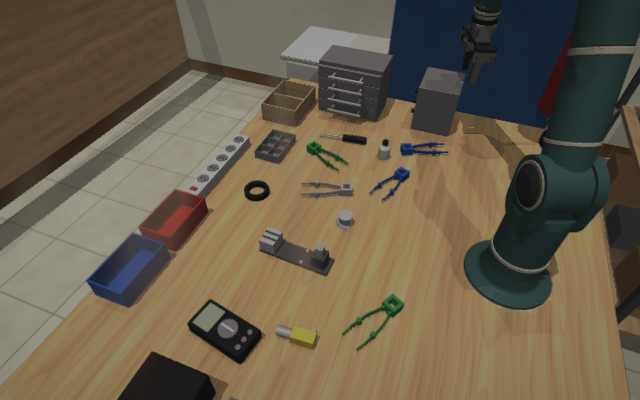

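View pics/top0.png

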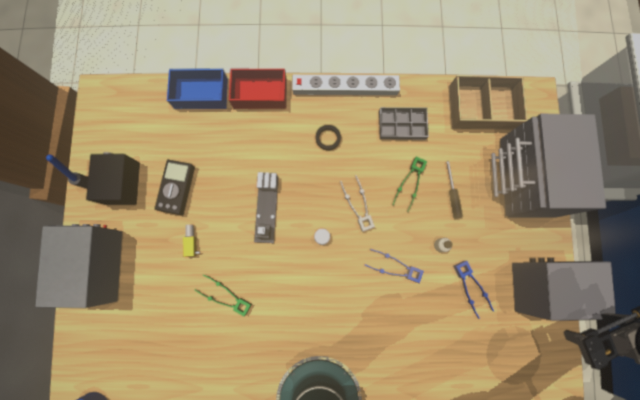

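The steel-grey tweezers are at top (358,205) / side (328,189). The look-alikes are green at top (410,185) and (225,295), and blue at top (395,267) and (473,290). The stand is at top (266,207). I'll enlarge to confirm and measure.

```bash
cat > h.py <<'E'
import numpy as np,cv2
from cell import arm,cams,nets
I={n:cams.camera_info(n) for n in("side","top")}
def K(n):
    f=200/np.tan(np.radians(I[n]['fovy'])/2);return np.array([[f,0,I[n]['cx']],[0,f,I[n]['cy']],[0,0,1]])
def ray(n,p):
    u=cv2.undistortPoints(np.array([[p]],float),K(n),I[n]['D'])[0,0]
    R,t=I[n]['R'],I[n]['t'];d=R.T@np.r_[u,1];return -R.T@t,d/np.linalg.norm(d)
def atz(n,p,z):
    c,d=ray(n,p);return c+d*(z-c[2])/d[2]
def proj(n,X):
    return cv2.projectPoints(np.atleast_2d(np.array(X,float)),cv2.Rodrigues(I[n]['R'])[0],I[n]['t'],K(n),I[n]['D'])[0][:,0]
def tri(a,b):
    c1,d1=ray("top",a);c2,d2=ray("side",b)
    s=np.linalg.lstsq(np.c_[d1,-d2],c2-c1,rcond=None)[0]
    p,q=c1+s[0]*d1,c2+s[1]*d2;return (p+q)/2,np.linalg.norm(p-q)
def crop(n,im,c,w,h,k,name):
    x,y=int(c[0]-w/2),int(c[1]-h/2);o=im[y:y+h,x:x+w,::-1]
    cv2.imwrite(name,cv2.resize(o,None,fx=k,fy=k,interpolation=cv2.INTER_CUBIC));print(name,"origin",x,y,"k",k)
E
python3 - <<'E'
from h import *
im={n:cams.snapshot(n) for n in I}
crop("top",im["top"],(358,205),70,70,8,"pics/tt.png");crop("side",im["side"],(330,190),80,50,9,"pics/ts.png")
crop("top",im["top"],(266,207),70,84,7,"pics/st.png");crop("side",im["side"],(297,252),90,60,8,"pics/ss.png")
for t in["tweezers","rib_left","rib_right","tip_left","tip_right","bore_mouth","stand","seat","post_top","bar_left","bar_right"]:
    for n in I:
        print(t,n,[(np.round(d['point'],1).tolist(),round(d['conf'],2)) for d in nets.look_for(n,t)][:6])
print(arm.observe()['t'])
E
```

```text
pics/tt.png origin 323 170 k 8
pics/ts.png origin 290 165 k 9
pics/st.png origin 231 165 k 7
pics/ss.png origin 252 222 k 8
tweezers side [([342.3, 189.0], 0.89), ([387.3, 311.7], 0.85), ([393.5, 178.4], 0.77), ([320.1, 153.3], 0.7), ([416.8, 145.2], 0.54)]
tweezers top [([239.8, 308.5], 0.82), ([411.0, 272.4], 0.74), ([365.9, 218.0], 0.61), ([417.6, 167.3], 0.6), ([460.5, 271.0], 0.58)]
rib_left side [([377.9, 335.2], 0.63), ([332.3, 154.2], 0.62), ([427.9, 144.0], 0.57)]
rib_left top [([346.0, 195.2], 0.56), ([210.7, 296.7], 0.53), ([443.3, 241.3], 0.21)]
rib_right side [([326.1, 162.5], 0.59), ([326.9, 184.1], 0.55), ([382.7, 180.9], 0.44), ([423.9, 154.5], 0.44), ([359.2, 315.6], 0.44)]
rib_right top [([457.8, 203.9], 0.73), ([362.8, 191.6], 0.47)]
tip_left side [([319.0, 185.6], 0.67), ([369.3, 337.3], 0.57), ([394.3, 190.9], 0.46)]
tip_left top [([379.5, 272.6], 0.61), ([350.0, 200.8], 0.49), ([484.5, 293.2], 0.47)]
tip_right side [([429.6, 149.7], 0.51), ([362.6, 315.3], 0.51), ([382.3, 185.8], 0.5), ([320.8, 184.6], 0.44), ([328.6, 162.5], 0.42)]
tip_right top [([383.3, 256.6], 0.52), ([398.3, 187.2], 0.47)]
bore_mouth side [([332.7, 189.1], 0.83), ([409.1, 145.9], 0.75), ([315.7, 152.0], 0.7), ([397.8, 178.4], 0.66), ([385.3, 313.2], 0.56), ([299.0, 250.6], 0.39)]
bore_mouth top [([361.6, 215.1], 0.74), ([467.0, 275.1], 0.7), ([413.8, 271.0], 0.65), ([236.3, 304.5], 0.62), ([415.9, 165.5], 0.55)]
stand side [([297.5, 250.2], 0.84)]
stand top [([268.3, 206.6], 0.58)]
seat side [([294.8, 247.8], 0.57)]
seat top [([267.4, 204.3], 0.76), ([346.4, 195.1], 0.7)]
post_top side [([294.6, 252.3], 0.64)]
post_top top [([266.3, 202.9], 0.97)]
bar_left side [([293.2, 249.7], 0.94)]
bar_left top [([265.9, 206.0], 0.84), ([324.1, 236.0], 0.66)]
bar_right side [([296.5, 254.1], 0.88)]
bar_right top [([268.9, 204.8], 0.72)]
1.3
```

View pics/tt.png

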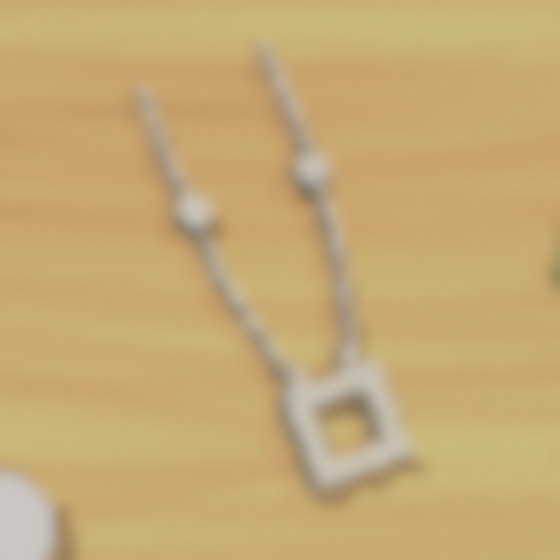

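View pics/ts.png

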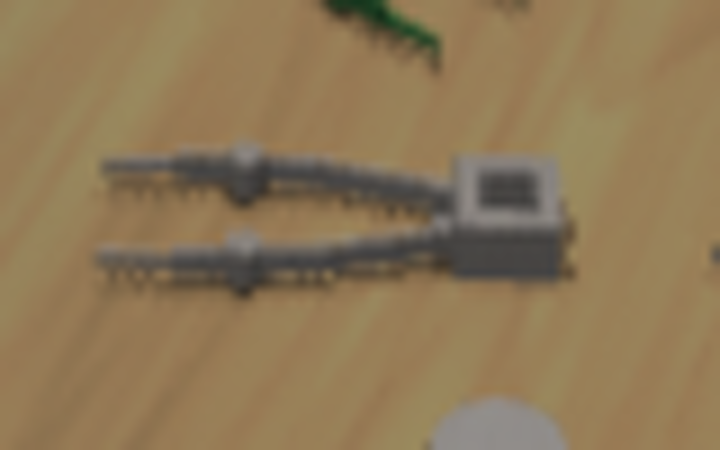

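View pics/st.png

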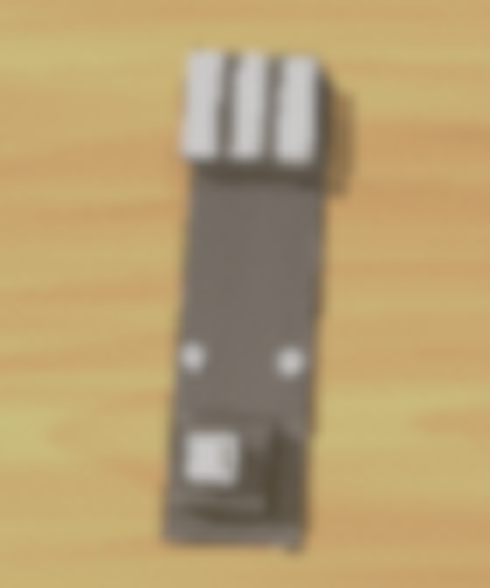

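View pics/ss.png

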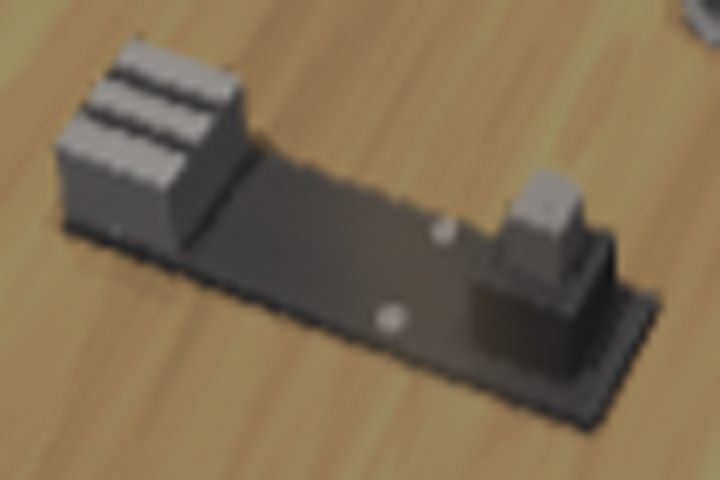

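Confirmed: the grey steel pair, with heel at top crop (345,418) and ribs at (195,213) and (312,170). The stand shows the post at top crop (212,458) and the gauge block at the upper end. Next I'll fit poses from feature points.

```bash
cat > fit.py <<'E'
from h import *
from scipy.optimize import least_squares
def full(c,o,k): return (np.array(o)+(np.array(c)+.5)/k-.5)
def fit(model,obs,x0,fixz=None):
    # obs: list (cam, name, px)
    def W(p):
        c,s=np.cos(p[3]),np.sin(p[3]);R=np.array([[c,-s,0],[s,c,0],[0,0,1]])
        return {k:R@(np.array(v)/1000)+p[:3] for k,v in model.items()}
    def res(p):
        w=W(p);return np.concatenate([(proj(n,w[k])[0]-px) for n,k,px in obs])
    r=least_squares(res,x0,loss='soft_l1',f_scale=.7)
    return r.x,res(r.x).reshape(-1,2),W(r.x)
tw={'fl':(18,18,26),'fr':(18,-18,26),'br':(-18,-18,26),'bl':(-18,18,26),'h':(0,0,26),'rl':(90,22.5,21),'rr':(90,-22.5,21)}
st={'post':(0,0,81),'gbl':(122,26,45),'gbr':(122,-26,45),'gfl':(165,26,45),'gfr':(165,-26,45)}
E
python3 - <<'E'
from fit import *
ob=[]
for k,c in {'fl':(288,383),'fr':(378,360),'br':(408,450),'bl':(322,490),'h':(345,418),'rl':(195,213),'rr':(312,170)}.items(): ob.append(('top',k,full(c,(323,170),8)))
for k,c in {'fr':(455,157),'br':(557,157),'bl':(560,228),'fl':(452,228),'h':(508,190),'rl':(243,240),'rr':(245,150)}.items(): ob.append(('side',k,full(c,(290,165),9)))
p0=atz('top',full((345,418),(323,170),8),.026)
def rep(l,o,m,x0):
    for sel in (('top','side'),('top',),('side',)):
        oo=[a for a in o if a[0] in sel]
        x,r,w=fit(m,oo,x0);print(l,sel,np.round(x[:3]*1000,1),np.degrees(x[3]).round(2),'rms',r.std().round(2))
        if len(sel)==2: print(r.round(1).tolist())
    return
rep('tw',ob,tw,np.r_[p0[:2],0,.3])
ob=[]
for k,c in {'post':(212,458),'gfl':(190,52),'gfr':(318,58),'gbr':(315,162),'gbl':(183,158)}.items(): ob.append(('top',k,full(c,(231,165),7)))
for k,c in {'post':(547,197),'gfr':(135,40),'gbr':(242,80),'gbl':(170,185),'gfl':(60,145)}.items(): ob.append(('side',k,full(c,(252,222),8)))
p0=atz('top',ob[0][2],.081)
rep('st',ob,st,np.r_[p0[:2],0,0])
for n,k,p in ob[:1]+ob[5:6]: print(n,p)
print('post tri',tri(ob[0][2],ob[5][2]))
from scipy.spatial.transform import Rotation as R
s=arm.observe();print(R.from_quat(s['ee_rot'][[1,2,3,0]]).as_matrix().round(3))
E
```

```text
tw ('top', 'side') [ 481.9 -133.3    1.3] 20.31 rms 0.39
[[-0.8, 1.0], [-0.1, -0.5], [0.8, 0.2], [-0.4, -0.4], [0.4, 0.4], [0.1, -0.6], [0.1, -0.5], [-0.2, -0.2], [0.1, 0.0], [0.2, 0.0], [0.4, -0.2], [-0.1, 0.1], [-0.1, 0.2], [0.0, 0.3]]
tw ('top',) [ 484.3 -136.2  -20.1] 20.63 rms 0.46
tw ('side',) [ 482.9 -136.1   -1.5] 19.72 rms 0.16
st ('top', 'side') [456.1 153.9  -1.5] -3.24 rms 0.41
[[-0.3, -0.2], [0.2, -0.2], [0.4, -0.0], [-0.3, 0.1], [-0.0, -0.3], [0.2, -1.1], [0.0, -0.0], [0.7, 0.1], [0.1, 0.7], [-0.5, 0.3]]
st ('top',) [455.5 152.7  -0.5] -2.66 rms 0.15
st ('side',) [456.6 155.9  -1.9] -4.29 rms 0.42
top [260.85714286 230.        ]
side [319.9375 246.1875]
post tri (array([0.45630031, 0.15395672, 0.0748351 ]), np.float64(0.0006730426565484775))
[[-0.     0.938  0.345]
 [-0.     0.345 -0.938]
 [-1.    -0.     0.   ]]
```

Run:
```python
from h import *
print('tcp proj',proj('top',arm.observe()['tcp_pos']),proj('side',arm.observe()['tcp_pos']))
# dark box right: top-face corners guess top(515,263)/(609,262); side (425,72)?
im=cams.snapshot('top');crop('top',im,(570,310),140,180,4,'pics/bt.png')
im=cams.snapshot('side');crop('side',im,(450,90),140,160,4,'pics/bs.png')
```

```text
tcp proj [[585.10110793 325.28284891]] [[466.90396389  75.69045936]]
pics/bt.png origin 500 220 k 4
pics/bs.png origin 380 10 k 4
```

View pics/bt.png

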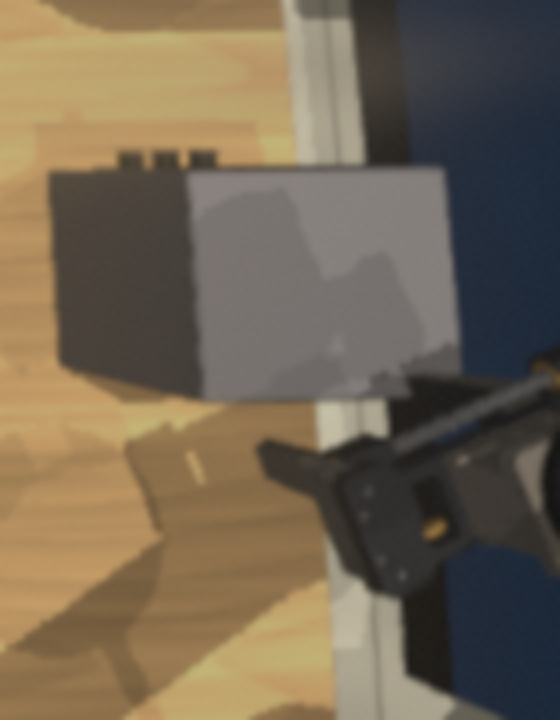

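View pics/bs.png

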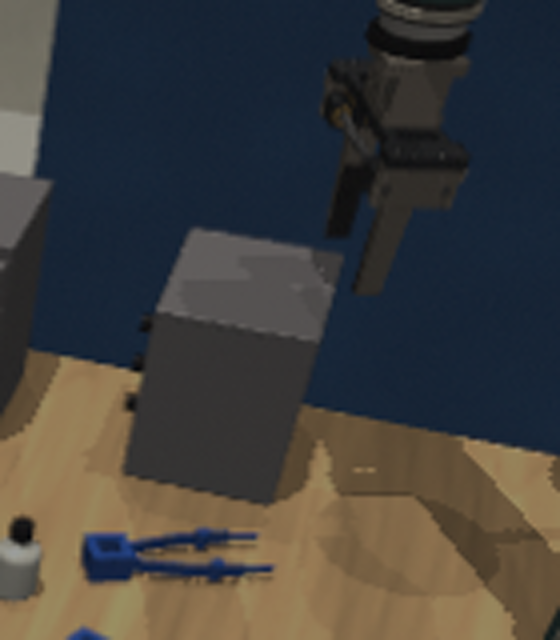

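Run:
```python
from h import *
print(tri((547,262),(418.5,87.5)),tri((550.5,319),(459.5,95)))
print(atz('top',(512.5,263),0),atz('top',(515,311),0))
```

```text
(array([ 0.36910639, -0.55914571,  0.1668581 ]), np.float64(0.0002135532569209041)) (array([ 0.23176221, -0.55672978,  0.16892562]), np.float64(0.002945788804126957))
[ 0.3659676  -0.56092524  0.        ] [ 0.23034387 -0.55954509  0.        ]
```

Call:
drive_tool:
  increments:
    - [[0,0.4055,-0.358],0]
    - [[0,0.4055,-0.358],0]
    - [[0,0.4055,-0.358],0]
    - [[0,0.4055,-0.358],0]
    - [[0,0.4055,-0.358],0]
    - [[0,0.4055,-0.358],0]
    - [[0.05,0.4055,-0.358],0]
    - [[0.13,0.4055,-0.358],0]
    - [[0.13,0.4055,-0.358],0]
    - [[0.13,0.4055,-0.358],0]
    - [[0.13,0.4055,-0.358],0]
    - [[0.13,0.4055,-0.358],0]
    - [[0.13,0.4055,-0.358],0]
    - [[0.13,0.4055,-0.358],0]
    - [[0.13,0.4055,-0.358],0]
    - [[0.13,0.4055,-0.358],0]
  claw: 0.0919
  squeeze: 30

```text
t: 2.73
tcp_pos: [0.4816, -0.1323, 0.0839]
ee_rot: [0.58, 0.403, 0.581, -0.404]
wrist_force: [-0.0, -0.3, -0.6]
grip_width: 1.006
```

Run:
```python
from h import *
im=cams.snapshot('top');crop('top',im,(365,200),90,90,7,'pics/a1t.png')
im=cams.snapshot('side');crop('side',im,(335,170),100,75,8,'pics/a1s.png')
p=arm.observe()['tcp_pos'];print(p,proj('top',p),proj('side',p))
```

```text
pics/a1t.png origin 320 155 k 7
pics/a1s.png origin 285 132 k 8
[ 0.48128941 -0.1350649   0.08485444] [[369.61289646 220.23103017]] [[347.46839553 171.16365878]]
```

View pics/a1t.png

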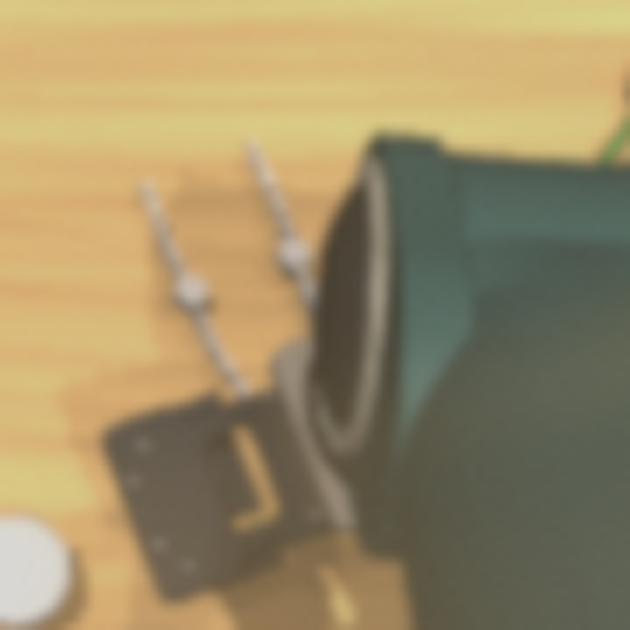

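View pics/a1s.png

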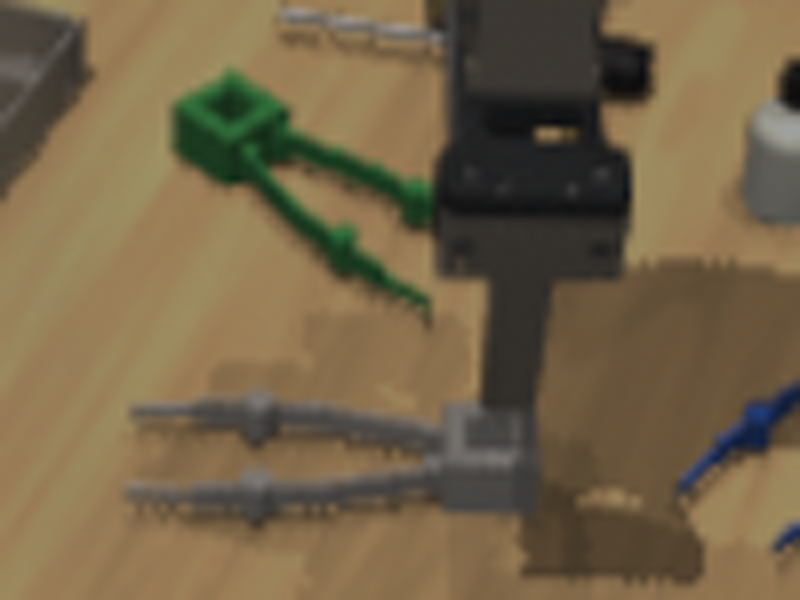

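Run:
```python
from h import *
s=arm.observe();p=s['tcp_pos'];print(p)
d=np.array([-.345,.938,0])
for o in(.046,.064,-.046,-.064): print(o,((proj('side',p+o*d)[0]-[285,132]+.5)*8-.5).round(), ((proj('top',p+o*d)[0]-[320,155]+.5)*7-.5).round())
h=np.array([.4819,-.1335,.026]); print('heel',((proj('side',h)[0]-[285,132]+.5)*8-.5).round())
```

```text
[ 0.48128941 -0.1350649   0.08485444]
0.046 [507. 399.] [237. 501.]
0.064 [509. 433.] [193. 518.]
-0.046 [500. 239.] [463. 418.]
-0.064 [498. 210.] [506. 402.]
heel [491. 436.]
```

Call:
drive_tool:
  increments:
    - [[0.035,0,0],0]
    - [[0.06,0,0],0]
    - [[0.072,0,0],0]
    - [[0.077,0,0],0]
    - [[0.077,0,0],0]

```text
t: 3.25
tcp_pos: [0.4809, -0.1349, 0.0073]
ee_rot: [0.579, 0.405, 0.58, -0.405]
wrist_force: [0.1, 0.2, -0.3]
grip_width: 1.001
```

Call:
drive_tool:
  increments:
    - [[0,0,0],0]
    - [[0,0,0],0]
    - [[0,0,0],0]
    - [[0,0,0],0]
    - [[0,0,0],0]
    - [[0,0,0],0]
  claw: 0.03
  squeeze: 40

```text
t: 3.75
tcp_pos: [0.4817, -0.134, 0.008]
ee_rot: [0.58, 0.405, 0.58, -0.404]
wrist_force: [-0.0, 0.3, 0.9]
grip_width: 0.59
```

Call:
drive_tool:
  increments:
    - [[0,0,0],0]
    - [[0,0,0],0]
    - [[0,0,0],0]
    - [[0,0,0],0]
    - [[0,0,0],0]

```text
t: 4.17
tcp_pos: [0.4814, -0.1339, 0.0076]
ee_rot: [0.58, 0.404, 0.58, -0.404]
wrist_force: [-0.8, -0.1, 1.6]
grip_width: 0.387
```

Call:
drive_tool:
  increments:
    - [[-0.03,0,0],0]
    - [[-0.07,0,0],0]
    - [[-0.11,0,0],0]
    - [[-0.12,0.0755,-0.279],5]
    - [[-0.12,0.0755,-0.279],10]
    - [[-0.12,0.0755,-0.279],15]
    - [[-0.12,0.0755,-0.279],20]
    - [[-0.12,0.0755,-0.279],23]
    - [[-0.12,0.0755,-0.279],23]
    - [[-0.12,0.0755,-0.279],23]
    - [[-0.12,0.0755,-0.279],23]
    - [[-0.12,0.0755,-0.279],23]
    - [[-0.12,0.0755,-0.279],23]
    - [[-0.12,0.0755,-0.279],23]

```text
t: 5.33
tcp_pos: [0.4558, 0.1523, 0.1271]
ee_rot: [-0.487, -0.512, -0.487, 0.513]
wrist_force: [0.3, -0.8, -1.1]
grip_width: 0.387
```

Run:
```python
from h import *
im=cams.snapshot('top');crop('top',im,(266,207),90,100,6,'pics/b1t.png')
im=cams.snapshot('side');crop('side',im,(297,232),110,90,7,'pics/b1s.png')
p=arm.observe()['tcp_pos'];print(p,proj('top',p),proj('side',p))
```

```text
pics/b1t.png origin 221 157 k 6
pics/b1s.png origin 242 187 k 7
[0.45605286 0.15223718 0.12731823] [[258.41965013 228.27557683]] [[320.74063431 231.87528701]]
```

View pics/b1t.png

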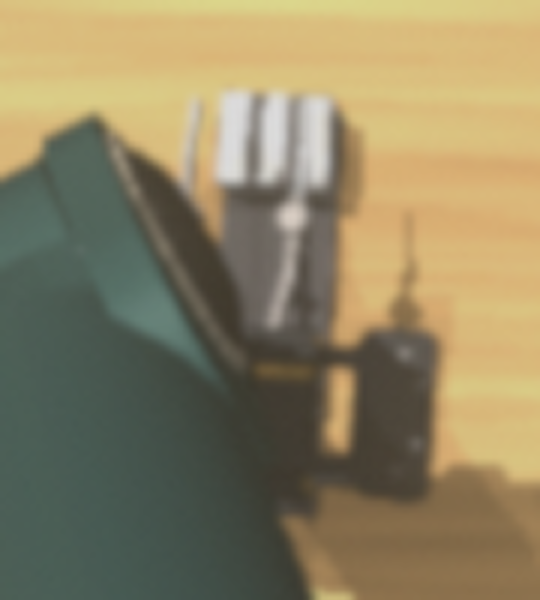

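View pics/b1s.png

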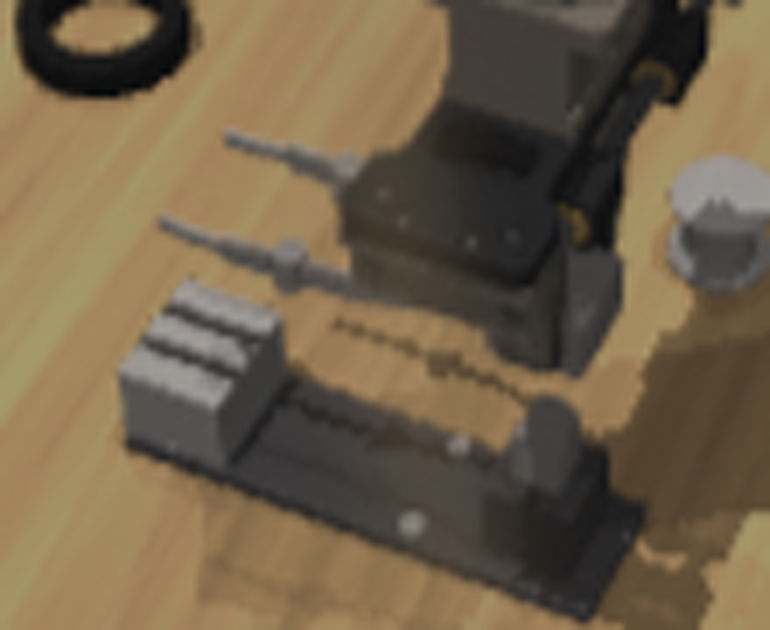

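Run:
```python
from fit import *
from scipy.spatial.transform import Rotation as Ro
s=arm.observe();M=Ro.from_quat(s['ee_rot'][[1,2,3,0]]).as_matrix();print(M.round(3));yaw=np.arctan2(M[1,1],M[0,1]);print('tool y yaw',np.degrees(yaw))
st.update(pbl=(-30,28,8),pbr=(-30,-28,8),pfl=(165,28,8))
ob=[]
for k,c in {'post':(212,458),'gfl':(190,52),'gfr':(318,58),'gbr':(315,162),'gbl':(183,158),'pbl':(163,543),'pbr':(300,550)}.items(): ob.append(('top',k,full(c,(231,165),7)))
for k,c in {'post':(547,197),'gfr':(135,40),'gbr':(242,80),'gbl':(170,185),'gfl':(60,145),'pbl':(592,430),'pbr':(658,300),'pfl':(65,230)}.items(): ob.append(('side',k,full(c,(252,222),8)))
for sel in (('top','side'),('top',),('side',)):
    oo=[a for a in ob if a[0] in sel]
    x,r,w=fit(st,oo,np.array([.456,.154,0,-.05]));print(sel,np.round(x[:3]*1000,1),np.degrees(x[3]).round(2));print(r.round(1).tolist())
tw.update(tl=(140,23,13),tr=(140,-23,13))
o0=[('top','tl',full((143,92),(323,170),8)),('top','tr',full((263,45),(323,170),8)),('side','tl',full((100,255),(290,165),9)),('side','tr',full((105,165),(290,165),9))]
def W(p,m):
    R=Ro.from_euler('z',p[3]).as_matrix();return {k:R@(np.array(v)/1000)+p[:3] for k,v in m.items()}
w=W([.4819,-.1333,0,np.radians(20.2)],tw)
print('init tips res',[(proj(n,w[k])[0]-px).round(1).tolist() for n,k,px in o0])
o1=[('top','rr',full((291,215),(221,157),6)),('top','tl',full((197,100),(221,157),6)),('side','rl',full((290,243),(242,187),7)),('side','tl',full((163,220),(242,187),7)),('side','tr',full((230,135),(242,187),7))]
for sel in (('top','side'),('top',),('side',)):
    oo=[a for a in o1 if a[0] in sel]
    def f(q): 
        w=W([q[0],q[1],.120,yaw+q[2]],tw);return np.concatenate([proj(n,w[k])[0]-px for n,k,px in oo])
    r=least_squares(f,[.456,.154,0]);print('tw now',sel,r.x[:2]*1000,'dyaw',np.degrees(r.x[2]));print(r.fun.round(1))
print('cam side',-I['side']['R'].T@I['side']['t'])
```

```text
[[-0.     0.999 -0.052]
 [-0.001 -0.052 -0.999]
 [-1.    -0.     0.001]]
tool y yaw -2.9571378409750864
('top', 'side') [456.2 154.1  -2.3] -3.27
[[-0.3, -0.2], [0.3, -0.2], [0.4, 0.0], [-0.3, 0.1], [-0.0, -0.3], [-0.1, -0.3], [-0.0, -0.1], [0.2, -0.9], [0.0, 0.2], [0.7, 0.3], [0.1, 0.9], [-0.5, 0.5], [0.3, -0.1], [0.6, 0.1], [-0.2, -0.8]]
('top',) [455.6 153.4  -0.9] -2.95
[[-0.1, -0.0], [0.1, -0.0], [0.2, 0.1], [-0.4, 0.2], [-0.1, -0.2], [0.1, -0.0], [0.2, 0.0]]
('side',) [457.9 152.2  -5.6] -3.65
[[-0.2, -0.8], [0.1, 0.1], [0.7, 0.2], [0.0, 0.7], [-0.5, 0.3], [-0.2, -0.1], [0.3, 0.2], [-0.2, -1.0]]
init tips res [[0.0, -0.9], [-0.1, -0.3], [-0.6, 0.4], [-0.3, 0.4]]
tw now ('top', 'side') [456.34143024 151.24765571] dyaw -0.22116379854205725
[ 0.6  0.2  0.4 -0.3 -0.1  0.9  0.1  0.1 -0.3  0.3]
tw now ('top',) [456.20394996 152.01149448] dyaw 0.07273240621497493
[ 0.1  0.2 -0.1 -0.2]
tw now ('side',) [456.78977768 149.20660477] dyaw 0.05290705320989778
[ 0.1  0.4  0.2 -0.3 -0.3 -0.2]
cam side [0.24087918 0.73920371 0.84432255]
```

```bash
cat > ov.py <<'E'
from fit import *
from scipy.spatial.transform import Rotation as Ro
def box(x0,x1,y0,y1,z0,z1):
    v=[(x,y,z) for x in(x0,x1) for y in(y0,y1) for z in(z0,z1)]
    return [(v[i],v[j]) for i in range(8) for j in range(i+1,8) if sum(a!=b for a,b in zip(v[i],v[j]))==1]
def frus(h0,h1,z0,z1):
    a=[(sx*h0,sy*h0,z0) for sx,sy in((-1,-1),(-1,1),(1,1),(1,-1))];b=[(sx*h1,sy*h1,z1) for sx,sy in((-1,-1),(-1,1),(1,1),(1,-1))]
    return [(a[i],a[(i+1)%4]) for i in range(4)]+[(b[i],b[(i+1)%4]) for i in range(4)]+list(zip(a,b))
stand=box(-30,165,-28,28,0,8)+box(122,165,-26,26,8,45)+box(-18,18,-18,18,8,45)+frus(9,9,45,71)+frus(9,5,71,81)
def draw(n,im,pose,segs,o,w,h,k,name,col=(0,0,255)):
    a=cv2.resize(im[o[1]:o[1]+h,o[0]:o[0]+w],None,fx=k,fy=k,interpolation=cv2.INTER_CUBIC)
    R=Ro.from_euler('z',pose[3]).as_matrix()
    for s in segs:
        P=proj(n,[(R@(np.array(q)/1000)+pose[:3]) for q in s])
        P=((P-o+.5)*k-.5)
        cv2.line(a,*[tuple((q*8).round().astype(int).tolist()) for q in P],col,1,cv2.LINE_AA,3)
    cv2.imwrite(name,a)
E
python3 - <<'E'
from ov import *
p=np.array([.4558,.1538,0,np.radians(-3.0)])
draw('top',cv2.imread('pics/top0.png'),p,stand,(231,165),70,84,7,'pics/ot.png')
draw('side',cv2.imread('pics/side0.png'),p,stand,(252,222),90,60,8,'pics/os.png')
E
```

```text
(no output)
```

View pics/ot.png

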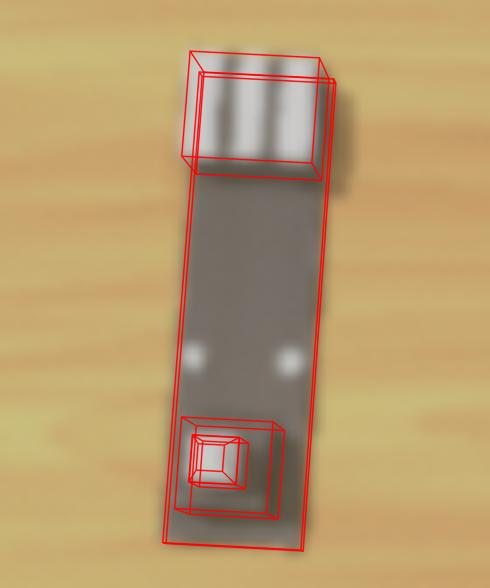

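View pics/os.png

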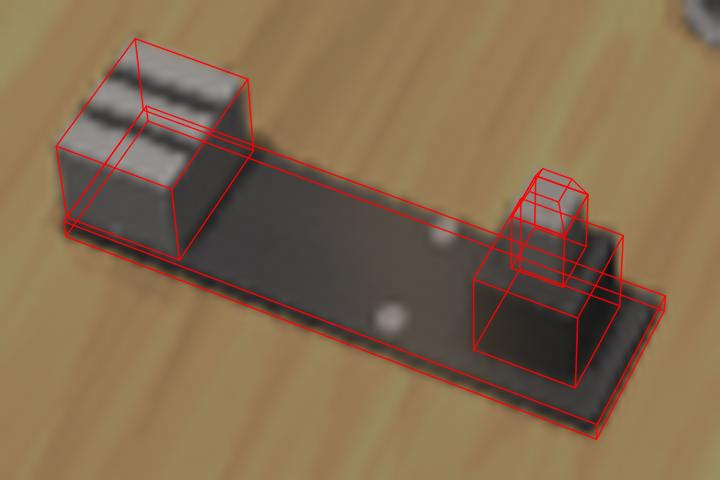

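```bash
cat >> ov.py <<'E'
def bl(s):
    y=lambda a:s*a
    return [((18,y(10),13),(90,y(22.5),13)),((90,y(22.5),13),(140,y(23),13))]+[((90+6*np.cos(a),y(22.5)+6*np.sin(a),z),(90+6*np.cos(a+.6),y(22.5)+6*np.sin(a+.6),z)) for z in(5,21) for a in np.arange(0,6.2,.6)]
twz=box(-18,18,-18,18,0,26)+frus(9.8,9.8,0,26)+bl(1)+bl(-1)
E
cat > o2.py <<'E'
from ov import *
im=cams.snapshot('top')[:,:,::-1].copy();im2=cams.snapshot('side')[:,:,::-1].copy()
cv2.imwrite('pics/top1.png',im);cv2.imwrite('pics/side1.png',im2)
p=np.array([.4820,-.1335,0,np.radians(20.2)])
draw('top',cv2.imread('pics/top0.png'),p,twz,(323,170),70,70,8,'pics/ot.png')
draw('side',cv2.imread('pics/side0.png'),p,twz,(290,165),80,50,9,'pics/os.png')
p=np.array([.4563,.1516,.120,np.radians(-3)])
draw('top',im,p,twz,(221,157),90,100,6,'pics/ot1.png')
draw('side',im2,p,twz,(242,187),110,90,7,'pics/os1.png')
E
python3 o2.py
```

```text
(no output)
```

View pics/ot.png

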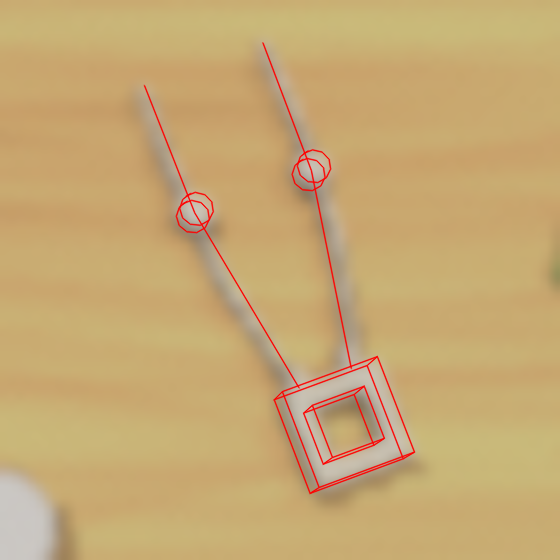

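View pics/os.png

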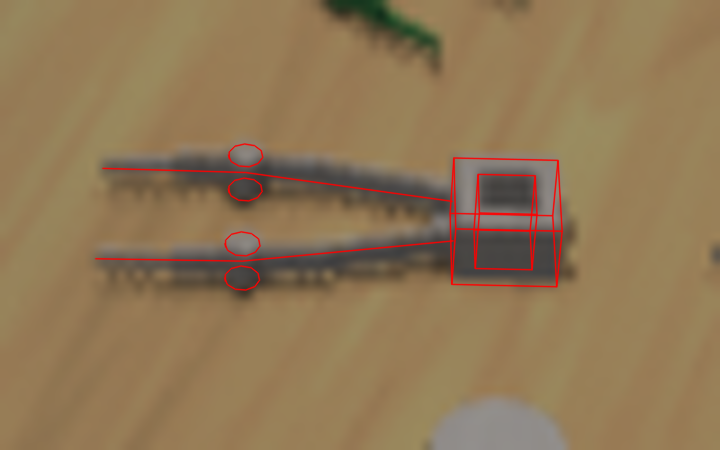

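View pics/ot1.png

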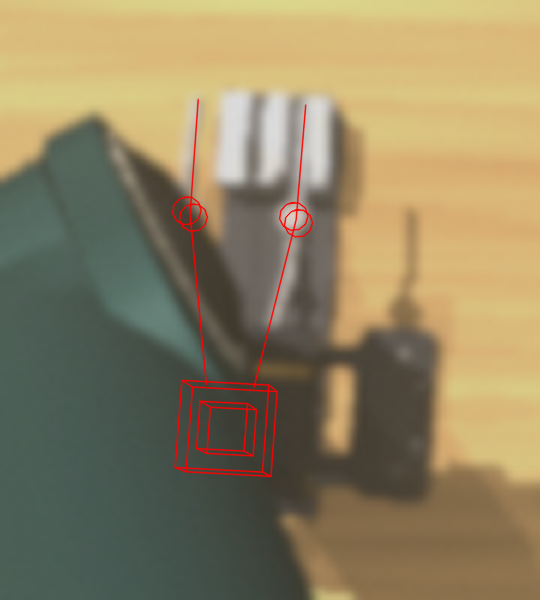

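View pics/os1.png

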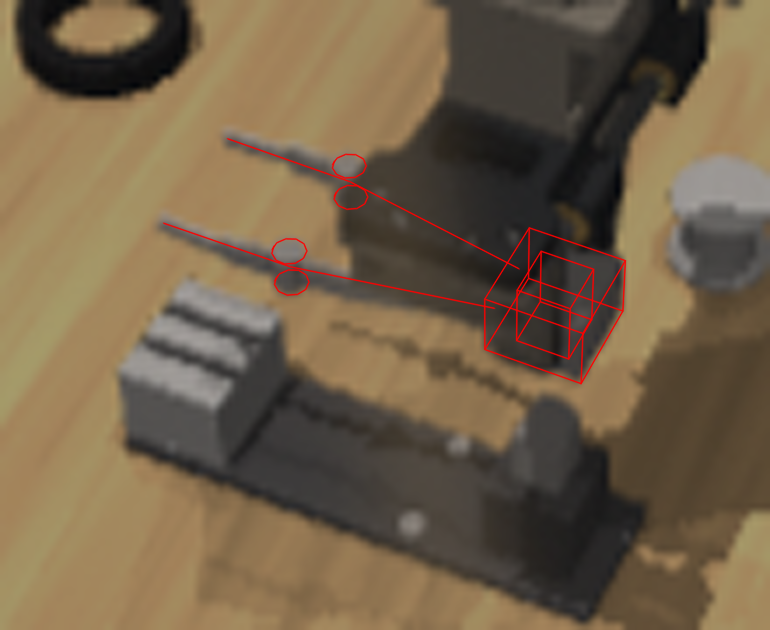

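Call:
drive_tool:
  increments:
    - [[0.01,-0.0004,-0.0015],0]
    - [[0.025,-0.0004,-0.0015],0]
    - [[0.036,-0.0004,-0.0015],0]
    - [[0.041,-0.0004,-0.0015],0]
    - [[0.044,-0.0004,-0.0015],0]
    - [[0.044,-0.0004,-0.0015],0]

```text
t: 6.03
tcp_pos: [0.4551, 0.1553, 0.0827]
ee_rot: [-0.487, -0.512, -0.488, 0.513]
wrist_force: [-1.1, -0.2, -2.3]
grip_width: 0.391
```

Run:
```python
from ov import *
im=cams.snapshot('top')[:,:,::-1].copy();im2=cams.snapshot('side')[:,:,::-1].copy()
s=arm.observe();print(s['tcp_pos'],s['wrist_force'],s['torque'])
p=np.array([.4559,.1531,.076,np.radians(-3)])
draw('top',im,p,twz,(221,157),90,100,6,'pics/ot2.png')
draw('side',im2,p,twz,(242,187),110,90,7,'pics/os2.png')
```

```text
[0.45577909 0.15562204 0.08372542] [ 0.05671328  0.17483584 -1.98433465] [0.05583969 0.00577779 0.02424739]
```

View pics/ot2.png

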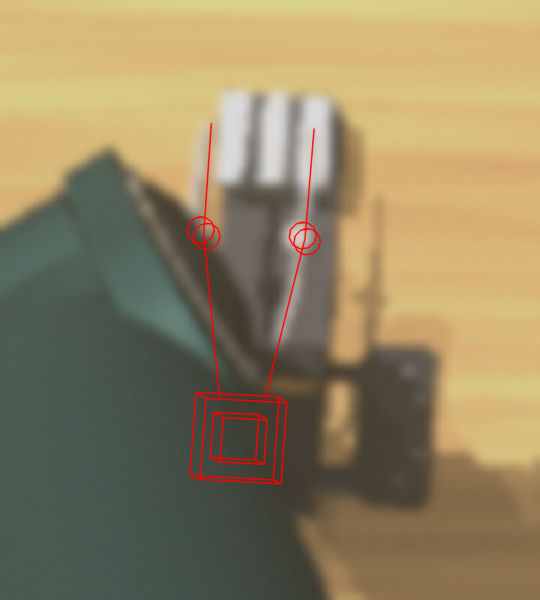

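View pics/os2.png

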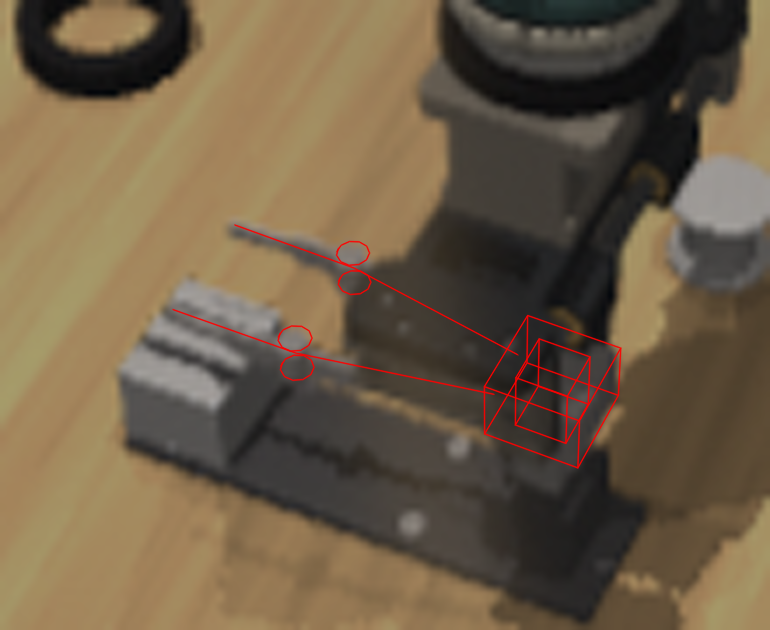

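Call:
drive_tool:
  increments:
    - [[0,0,0.0015],0]
    - [[0,0,0.0015],0]
    - [[0.003,0,0.0015],0]
    - [[0.005,0,0.0015],0]
    - [[0.005,0,0.0015],0]
    - [[0.005,0,0.0015],0]

```text
t: 6.63
tcp_pos: [0.4557, 0.1544, 0.0786]
ee_rot: [0.488, 0.512, 0.488, -0.512]
wrist_force: [0.7, 1.0, -2.1]
grip_width: 0.39
```

Call:
drive_tool:
  increments:
    - [[0.0015,0,0],0]
    - [[0.003,0,0],0]
    - [[0.003,0,0],0]

```text
t: 6.88
tcp_pos: [0.4556, 0.1545, 0.0754]
ee_rot: [0.488, 0.512, 0.488, -0.512]
wrist_force: [1.7, 3.0, -3.0]
grip_width: 0.39
```

Call:
drive_tool:
  increments:
    - [[0,0.0002,-0.0004],0]
    - [[0.003,0.0002,-0.0004],0]
    - [[0.005,0.0002,-0.0004],0]
    - [[0.005,0.0002,-0.0004],0]

```text
t: 7.22
tcp_pos: [0.4557, 0.1545, 0.0702]
ee_rot: [0.488, 0.512, 0.488, -0.512]
wrist_force: [1.1, 2.4, -3.5]
grip_width: 0.388
```

Call:
drive_tool:
  increments:
    - [[0.004,0,-0.0003],0]
    - [[0.008,0,-0.0003],0]
    - [[0.012,0,-0.0003],0]
    - [[0.015,0,-0.0003],0]
    - [[0.016,0,-0.0003],0]
    - [[0.016,0,-0.0003],0]

```text
t: 7.72
tcp_pos: [0.4556, 0.1546, 0.0541]
ee_rot: [-0.488, -0.512, -0.488, 0.512]
wrist_force: [1.9, 1.7, -3.5]
grip_width: 0.388
```

Call:
drive_tool:
  increments:
    - [[0.001,0,0],0]
    - [[0.002,0,0],0]
    - [[0.0025,0,0],0]
    - [[0.0025,0,0],0]

```text
t: 8.05
tcp_pos: [0.4557, 0.1546, 0.0525]
ee_rot: [-0.488, -0.512, -0.488, 0.512]
wrist_force: [-2.3, 0.1, 3.0]
grip_width: 0.39
```

Call:
drive_tool:
  increments:
    - [[0,0,0],0]
    - [[0,0,0],0]
    - [[0,0,0],0]
    - [[0,0,0],0]
    - [[0,0,0],0]
    - [[0,0,0],0]
    - [[0,0,0],0]
    - [[0,0,0],0]
    - [[0,0,0],0]
    - [[0,0,0],0]
  claw: 0.0919

```text
t: 8.88
tcp_pos: [0.4557, 0.1546, 0.0521]
ee_rot: [-0.488, -0.512, -0.488, 0.512]
wrist_force: [0.9, 1.3, -0.8]
grip_width: 0.998
```

Run:
```python
from ov import *
im=cams.snapshot('top')[:,:,::-1].copy();im2=cams.snapshot('side')[:,:,::-1].copy()
s=arm.observe();print(s['t'],s['tcp_pos'],s['wrist_force'],s['grip_width'])
p=np.array([.4558,.1540,.045,np.radians(-3)])
draw('top',im,p,twz,(221,157),90,100,6,'pics/ot3.png')
draw('side',im2,p,twz,(242,197),110,80,7,'pics/os3.png')
```

```text
8.9833 [0.45571492 0.15466337 0.05205043] [ 0.05207686 -0.34478926 -0.47526921] 0.999107669824015
```

View pics/ot3.png

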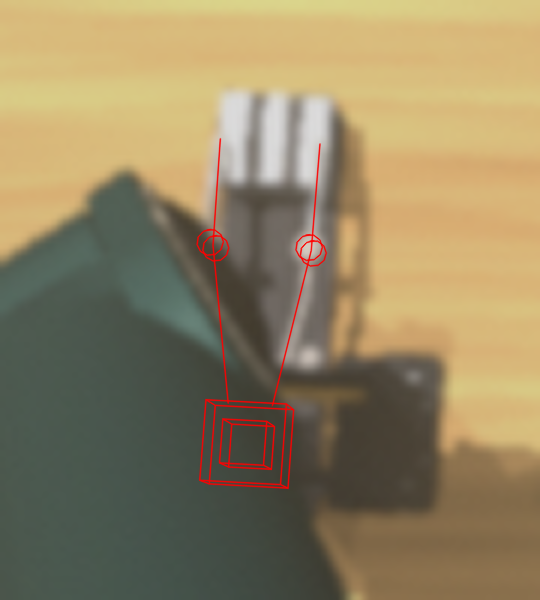

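View pics/os3.png

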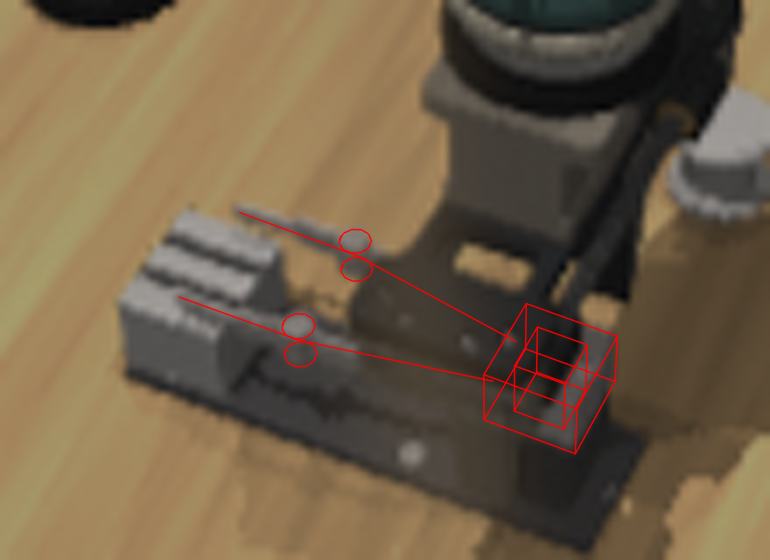

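The heel is home: contact came at TCP z 52 mm, which puts the underside at about 45 mm, and the overlay matches. Now I'll slide the open jaws forward to the ribs.

Call:
drive_tool:
  increments:
    - [[0,0.025,0],0]
    - [[0,0.055,0],0]
    - [[0,0.08,0],0]
    - [[0.003,0.09,0],0]
    - [[0.006,0.09,0],0]
    - [[0.006,0.09,0],0]

```text
t: 9.48
tcp_pos: [0.5439, 0.15, 0.0448]
ee_rot: [-0.487, -0.511, -0.488, 0.513]
wrist_force: [0.2, 0.5, 0.5]
grip_width: 1.004
```

Call:
drive_tool:
  increments:
    - [[0,0,0],0]
    - [[0,0,0],0]
    - [[0,0,0],0]
    - [[0,0,0],0]
    - [[0,0,0],0]
    - [[0,0,0],0]
  claw: 0.062

```text
t: 9.98
tcp_pos: [0.5455, 0.1504, 0.0462]
ee_rot: [0.488, 0.512, 0.488, -0.512]
wrist_force: [0.3, 0.4, -0.7]
grip_width: 0.68
```

Run:
```python
from ov import *
im=cams.snapshot('top')[:,:,::-1].copy();im2=cams.snapshot('side')[:,:,::-1].copy()
s=arm.observe();print(s['t'],s['tcp_pos'],s['wrist_force'],s['grip_width']*91.9)
p=np.array([.4558,.1540,.045,np.radians(-3)])
draw('top',im,p,[],(221,157),90,100,6,'pics/ot4.png')
draw('side',im2,p,[],(242,197),110,80,7,'pics/os4.png')
```

```text
10.0833 [0.54559744 0.1503234  0.04617961] [ 1.00239366 -0.50071082  0.61505639] 61.68281917861132
```

View pics/ot4.png

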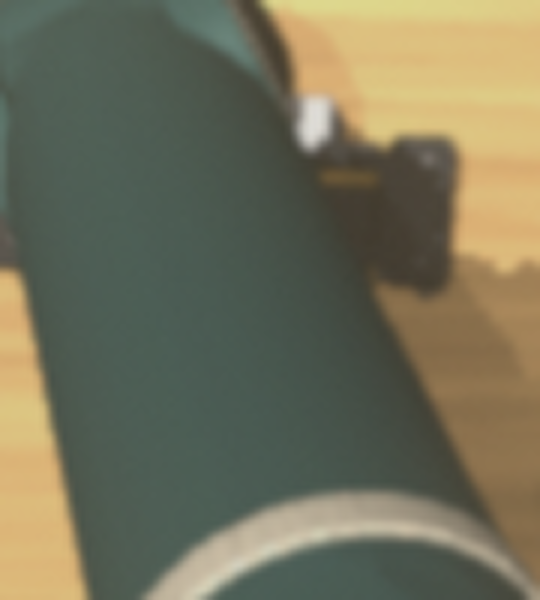

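View pics/os4.png

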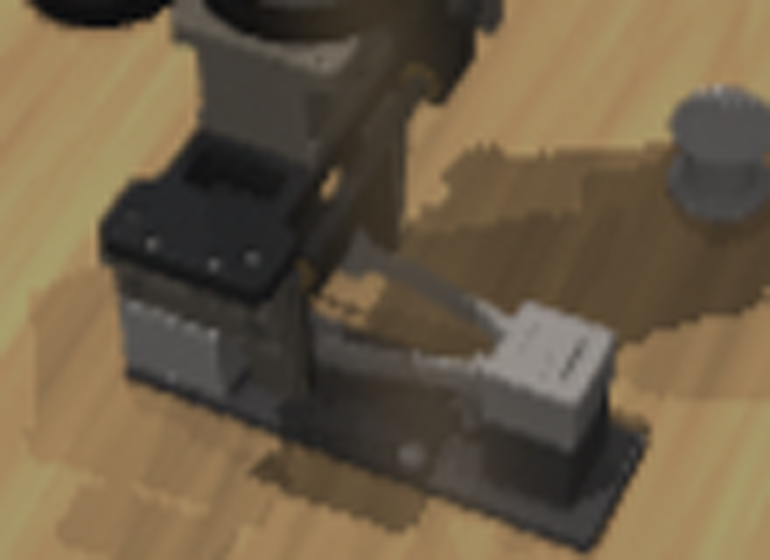

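Run:
```python
from ov import *
im=cams.snapshot('side')[:,:,::-1].copy();cv2.imwrite('pics/side5.png',im)
p=np.array([.4558,.1538,0,np.radians(-3)])
draw('side',im,p,[],(295,225),50,55,10,'pics/a.png')
draw('side',im,p,[((a[0],a[1],a[2]+45),(b[0],b[1],b[2]+45)) for a,b in twz]+frus(9,5,71,81),(295,225),50,55,10,'pics/b.png')
a=np.hstack([cv2.imread('pics/a.png'),cv2.imread('pics/b.png')]);a=cv2.resize(a,None,fx=.8,fy=.8);cv2.imwrite('pics/c.png',cv2.convertScaleAbs(a,alpha=1.4))
```

```text
(no output)
```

View pics/c.png

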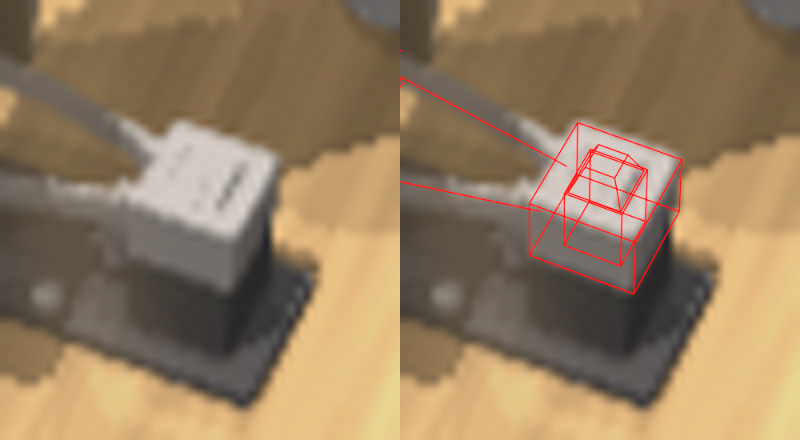

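Call:
drive_tool:
  increments:
    - [[0,0,0],0]
    - [[0,0,0],0]
    - [[0,0,0],0]
    - [[0,0,0],0]
    - [[0,0,0],0]
  claw: 0.05

```text
t: 10.55
tcp_pos: [0.5463, 0.1503, 0.0462]
ee_rot: [0.488, 0.512, 0.487, -0.512]
wrist_force: [3.1, -0.7, -1.2]
grip_width: 0.547
```

Call:
drive_tool:
  increments:
    - [[0,0,0],0]
    - [[0,0,0],0]
    - [[0,0,0],0]
    - [[0,0,0],0]
    - [[0,0,0],0]
  claw: 0.044

```text
t: 10.97
tcp_pos: [0.5467, 0.1503, 0.0464]
ee_rot: [0.488, 0.513, 0.487, -0.511]
wrist_force: [5.2, -0.2, -1.5]
grip_width: 0.477
```

Run:
```python
from ov import *
im2=cams.snapshot('side')[:,:,::-1].copy()
s=arm.observe();print(s['t'],s['tcp_pos'],s['wrist_force'],s['grip_width']*91.9)
p=np.array([.4558,.1540,.045,np.radians(-3)])
draw('side',im2,p,[],(242,197),110,80,7,'pics/os5.png')
```

```text
11.0167 [0.54674416 0.15025071 0.04634252] [ 5.41156267 -0.16592344 -0.05234748] 43.706933867976595
```

View pics/os5.png

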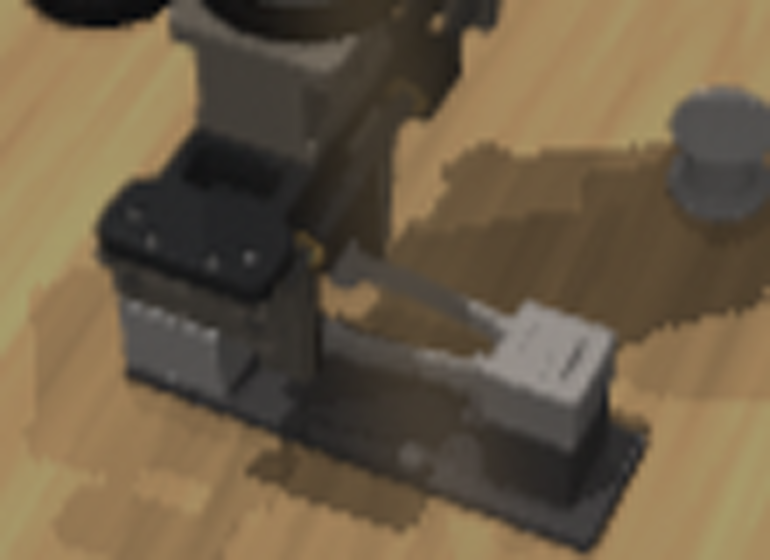

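Run:
```python
from ov import *
from ov import box
im2=cams.snapshot('side')[:,:,::-1].copy()
s=arm.observe();t=s['tcp_pos']
# draw pads as boxes in stand frame-like at TCP
P=np.r_[t,np.radians(-3)]
pads=box(-10,10,21.9,30,0,38)+box(-10,10,-30,-21.9,0,38)
draw('side',im2,P,pads,(272,207),60,50,12,'pics/d.png')
d=cv2.imread('pics/d.png')
p=np.array([.4558,.1540,.045,np.radians(-3)]);
R=Ro.from_euler('z',p[3]).as_matrix()
for y in(16,-16):
  for z in(5,21):
    q=((proj('side',R@np.array([.0915,y/1000,z/1000])+p[:3])[0]-[272,207]+.5)*12-.5);cv2.circle(d,tuple(q.astype(int).tolist()),6,(0,255,0),1)
cv2.imwrite('pics/d.png',cv2.convertScaleAbs(d,alpha=1.4));cv2.imwrite('pics/d0.png',cv2.convertScaleAbs(cv2.resize(im2[207:257,272:332],None,fx=12,fy=12,interpolation=cv2.INTER_CUBIC),alpha=1.5))
```

```text
(no output)
```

View pics/d.png

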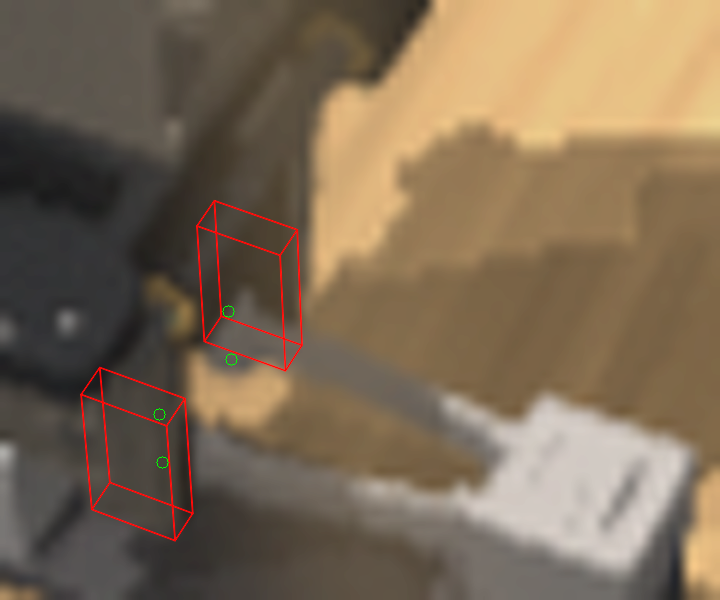

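View pics/d0.png

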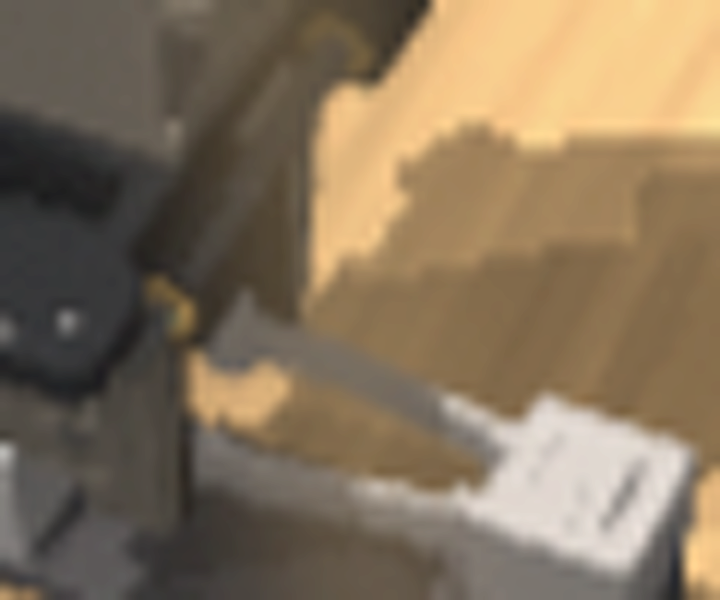

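Call:
drive_tool:
  increments:
    - [[0,0.0005,0],0]
    - [[0,0.0008,0],0]
    - [[0,0.001,0],0]
    - [[0,0.001,0],0]
    - [[0,0.001,0],0]
    - [[0,0.001,0],0]
  claw: 0.041

```text
t: 11.57
tcp_pos: [0.5469, 0.1502, 0.0462]
ee_rot: [0.488, 0.512, 0.488, -0.512]
wrist_force: [5.7, 0.2, -0.2]
grip_width: 0.449
```

Run:
```python
from ov import *
W=[];T=[]
for i in range(8):
    im=cams.snapshot('side' if i%2 else 'top')[:,:,::-1].copy();cv2.imwrite(f"pics/{'side' if i%2 else 'top'}6.png",im)
    s=arm.observe();W.append(s['grip_width']*91.9);T.append(s['tcp_pos']);
print(np.round(W,2),np.mean(W),np.round(T,4)[::3],s['wrist_force'],s['t'],np.mean(T,0))
for t in('tip_left','tip_right','bar_left','bar_right'):
    print(t,[(np.round(d['point'],1).tolist(),round(d['conf'],2)) for d in nets.look_for('side',t)][:4])
p=np.array([.4558,.1540,0,np.radians(-3)])
tips=[((135,y,58),(140,y,58)) for y in(9,-9)]+[((122,y,46),(163,y,46)) for y in(9,-9)]
draw('side',cv2.imread('pics/side6.png'),p,tips,(252,212),60,45,12,'pics/e.png')
draw('top',cv2.imread('pics/top6.png'),p,tips,(241,157),60,50,12,'pics/f.png')
```

```text
[41.02 41.13 41.14 40.83 41.11 41.16 40.86 40.94] 41.02455656195551 [[0.5469 0.1502 0.0462]
 [0.547  0.1502 0.0462]
 [0.5469 0.1503 0.0462]] [ 4.57553005 -0.41997561 -0.38093473] 11.9667 [0.54693561 0.15025785 0.04618702]
tip_left [([340.5, 155.6], 0.64), ([397.3, 189.4], 0.6), ([371.9, 335.4], 0.58)]
tip_right [([300.7, 239.5], 0.55), ([430.8, 150.5], 0.5), ([367.3, 312.1], 0.43), ([325.6, 161.2], 0.42)]
bar_left [([299.6, 253.5], 0.85), ([351.5, 140.3], 0.39), ([225.0, 329.8], 0.36)]
bar_right [([301.2, 260.8], 0.67)]
```

View pics/e.png

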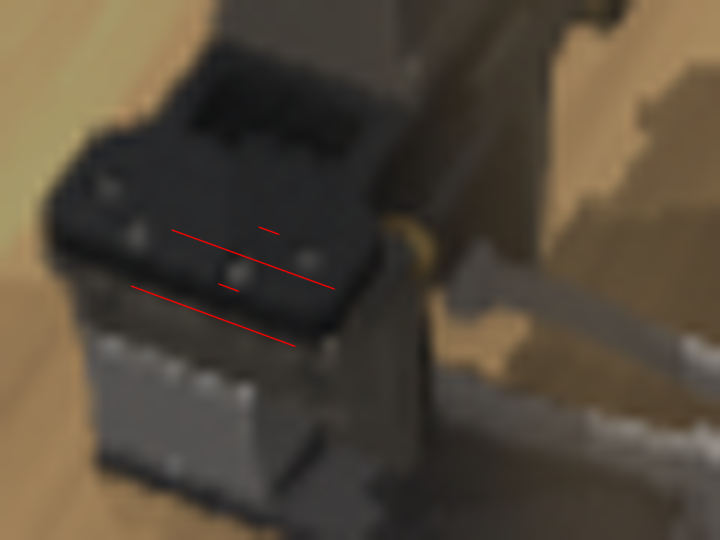

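View pics/f.png

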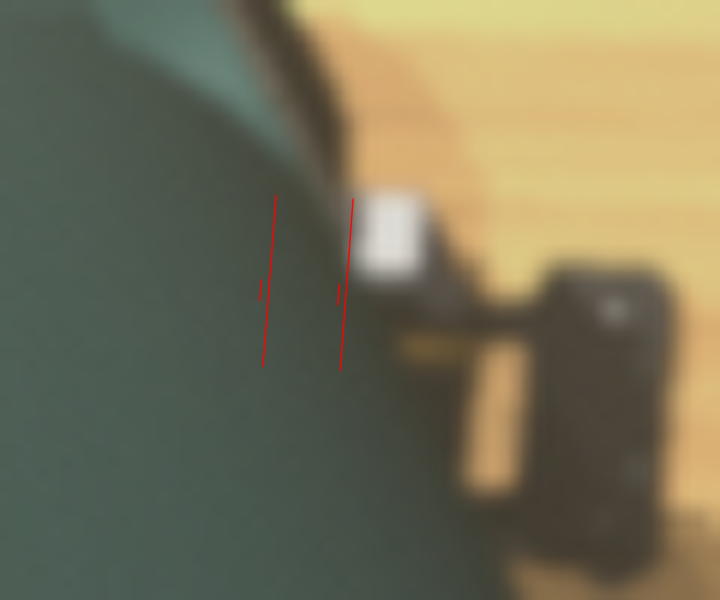

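Run:
```python
from ov import *
a=cv2.cvtColor(cv2.imread('pics/top0.png'),cv2.COLOR_BGR2GRAY).astype(float)
b=cv2.cvtColor(cv2.imread('pics/top1.png'),cv2.COLOR_BGR2GRAY).astype(float)
# bars rows 175..186 in top0
for r in range(174,188,2): print(r,a[r,254:280].astype(int))
print('rib')
for r in range(189,197): print(r,b[r,262:278].astype(int))
print('left blade')
for r in range(173,190,3): print(r,b[r,244:262].astype(int))
```

```text
174 [177 177 179 186 197 200 200 195 172 133 137 171 195 195 178 142 131 160
 190 198 194 180 156 153 166 172]
176 [179 178 175 181 196 201 200 189 162 132 153 189 200 197 175 136 129 162
 192 201 195 170 124 113 141 167]
178 [177 175 170 176 195 201 198 187 157 130 154 191 201 196 172 135 144 179
 197 201 195 167 113  90 110 137]
180 [175 173 169 177 195 201 197 175 134 122 154 190 200 195 170 134 145 179
 197 201 194 166 111  88 103 122]
182 [175 173 176 187 198 201 196 173 130 121 156 191 199 188 160 132 155 190
 200 201 194 165 112  85  99 117]
184 [169 168 176 190 199 200 196 173 130 123 158 191 198 187 157 131 156 191
 201 200 193 163 111  87  98 114]
186 [166 164 169 181 189 189 186 166 129 132 162 184 187 172 140 124 153 184
 194 193 180 145 103  91 104 115]
rib
189 [ 83  82  83  84  85  86  99 131 159 150 112  98  96  93  93 105]
190 [ 82  80  80  82  84  96 120 150 164 145 104  84  84  84  89 105]
191 [ 91  91  91  92 101 128 163 182 184 160 115  89  83  85  90 105]
192 [101  99  99 103 117 154 190 202 197 175 131 102  96  96  98 112]
193 [103 101 102 106 121 158 195 205 198 173 130 106 104 104 106 126]
194 [104 102 102 106 115 144 179 192 182 150 115 104 106 105 108 135]
195 [104 102 102 106 109 124 148 161 146 117  99 102 106 105 106 133]
196 [104 101 103 106 107 114 132 147 133 101  93 103 107 105 106 132]
left blade
173 [200 200 199 199 198 197 196 197 200 198 189 193 198 203 212 216 217 214]
176 [195 195 195 195 196 196 196 198 202 195 179 189 192 197 213 218 217 209]
179 [190 191 191 192 192 192 193 197 194 181 184 188 185 193 213 218 216 199]
182 [133 160 180 188 190 192 194 199 193 176 186 189 191 202 215 217 214 187]
185 [ 71  70  76  91 118 151 177 185 170 157 175 182 190 206 216 217 214 186]
188 [ 95  76  69  67  65  71  91 121 141 153 169 166 159 145 125 112 108 101]
```

Run:
```python
from ov import *
p=atz('top',(266.0,180),.046);print('bar mid',p*1000)
for row,l,r in((178,263.0,269.4),(182,262.65,269.0),(184,262.6,268.95),(176,263.2,269.6)):
    print(row,atz('top',(l,row),.046)[:2]*1000,atz('top',(r,row),.046)[:2]*1000)
print('post outline',atz('top',full((212.5,457.5),(231,165),7),.0735)*1000)
u=np.array([np.cos(np.radians(-2.96)),np.sin(np.radians(-2.96))]);v=np.array([-u[1],u[0]])
for z in(.141,.136):
    q=atz('top',(269.13,192.7),z); o=q[:2]-.09*u+.0225*v; print('heel in cam from right rib, TCP 455.9,152.24',o*1000)
```

```text
bar mid [598.2208813  147.04474622  46.        ]
178 [603.92542512 155.56276542] [603.94779026 137.65999929]
182 [592.50441119 156.27617685] [592.5266918  138.54258327]
184 [586.80885733 156.28386148] [586.83123805 138.56492182]
176 [609.65069605 155.13588533] [609.67303472 137.21824293]
post outline [456.26994651 153.89395126  73.5       ]
heel in cam from right rib, TCP 455.9,152.24 [455.95616553 152.35078579]
heel in cam from right rib, TCP 455.9,152.24 [456.87690152 152.99963933]
```

Call:
drive_tool:
  increments:
    - [[0,0,0.0006],0]
    - [[0,0,0.0006],0]
    - [[0,0,0.0006],0]
    - [[0,0,0.0006],0]

```text
t: 12.5
tcp_pos: [0.5469, 0.1499, 0.0462]
ee_rot: [0.488, 0.512, 0.488, -0.512]
wrist_force: [6.4, 1.2, -0.4]
grip_width: 0.446
```

Run:
```python
from ov import *
W=[];T=[];F=[]
for i in range(8):
    im=cams.snapshot('side' if i%2 else 'top')[:,:,::-1].copy();cv2.imwrite(f"pics/{'side' if i%2 else 'top'}7.png",im)
    s=arm.observe();W.append(s['grip_width']*91.9);T.append(s['tcp_pos']);F.append(s['wrist_force'])
print(np.mean(W),np.mean(T,0),np.mean(F,0),s['t'])
a=np.hstack([cv2.imread('pics/side7.png'),]);cv2.imwrite('pics/g.png',cv2.resize(a[90:350,190:440],None,fx=2.3,fy=2.3,interpolation=cv2.INTER_CUBIC))
```

```text
41.0571303470255 [0.5469259  0.14992825 0.04621312] [ 4.92386827  0.24366926 -0.51335565] 12.9
```

View pics/g.png

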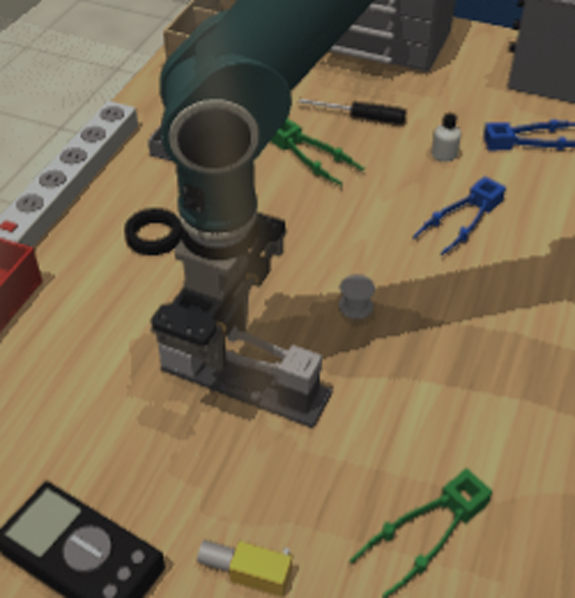

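Call:
drive_tool:
  increments:
    - [[0,0,0.0003],0]
    - [[0,0,0.0003],0]
    - [[0,0,0.0003],0]
    - [[0,0,0.0003],0]
    - [[0,0,0.0003],0]

```text
t: 13.32
tcp_pos: [0.5469, 0.1498, 0.0462]
ee_rot: [0.488, 0.512, 0.488, -0.512]
wrist_force: [4.6, 0.6, -0.1]
grip_width: 0.446
```

Run:
```python
from cell import arm
s=arm.observe();print(s['grip_width']*91.9,s['tcp_pos'],s['wrist_force'],s['qvel'].round(3));print(arm.sign_off())
```

```text
40.94581696572372 [0.54694754 0.14978047 0.04624075] [ 4.60739023  0.60658697 -0.07802619] [ 0.002  0.     0.001  0.001  0.001 -0.001 -0.   ]
the job is handed in; nothing more can be done
None
```

I fitted the steel tweezers on the post, let go, and then squeezed the ribs to about 41 mm. I handed the job in at 13.3 s while still holding that grip. I never saw the tips over the bars, because the arm hid them from both cameras during the squeeze.

**Seating:** The heel met the pedestal with its underside at about 45 mm. After I let go, the model overlay in the side view agreed with the heel being fully home.

**Tip gap:** The jaws read 40.9–41.1 mm over the ribs, held steady by position. That corresponds to a tip gap of about 18 mm, inferred from the width.

**Centring over the bars:** This comes from the measured bar midline and the arm's position readings, with about ±0.6 mm of uncertainty. My readings suggested the tips were about 1 mm too far left, so I nudged the grip 0.9 mm to the right. The arm followed only about 0.5 mm of that, so a leftover of a few tenths of a millimetre to the left is likely.

**Disagreements:** The side and top views differed by 1–2 mm on the stand's position, so I judged positions relative to each other. The wrist also read a steady 5 N or so along the blades while holding.

**Other things on the bench:** In the last side picture, the bystanders in view and the blue and green look-alikes had not moved.

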